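# Weigh a bottle on the beam balance

### The job

Weigh the clear bottle on the beam balance: stand it upright in the middle of the round pan, then slide the brass sliding weight along the beam by its blue grip until the beam, let go, comes to rest level with the red pointer inside the white band. Keep the bottle upright all the time and leave the crucible, brass weight, red stopper and weighing boat where they are.

Things in the scene. Friction and masses are not known exactly. Their poses are not given: they have to be found in the camera images.
- balance_base: grey base of the beam balance, fixed plate 100 x 460 mm, 18 mm high, centred at y = -25 mm. Origin on the worktop below the pivot; y axis along the beam towards the pan, z up. Beam 10 mm wide, 12 high, pivots at z = 78 mm in a fork 92 mm high, 44 mm wide. A blue index plate with a white band 14 mm high stands behind the red pointer at x = +16, y = -246 mm, top 108 mm
- beam (a joint): tilt of the beam (rad), 0 = level, positive = pan end up, stops at -0.1 and +0.1; level means within 0.03. Near balance it rests at a small tilt, which 10 mm of sliding weight travel changes by about 0.1 rad; farther off it lies on a stop. It is damped and settles in about 1.5 s
- pan_top (a point): centre of the upper face of the round steel pan, 100 mm across with a rim 3 mm high, 140 mm from the pivot. A parallel link keeps the pan level while it rises and sinks up to 14 mm either way; it is up while empty and yields to about 1 N until it meets its lower stop
- sliding_weight (a joint): travel of the brass sliding weight (0.25 kg) along the beam (m), 0 = nearest the pivot (50 mm from it), 0.13 = farthest out, towards -y of the base. It stays where it is left; about 1 N slides it. The bottle balances somewhere between 0.03 and 0.12, depending on its unknown mass
- grip_top (a point): middle of the top of the blue grip on the sliding weight: an upright tab 12 mm along the beam, 20 mm across it and 30 mm high, on a brass saddle 26 x 26 mm; its z axis is the beam's upward direction
- sample_bottle: small clear glass bottle with a cork-coloured lid, 60 mm across, 116 mm high, loose, mass unknown (0.13 to 0.25 kg). Origin at the centre of its underside, z up
- crucible: white porcelain crucible, 41 mm across, 33 mm high, loose bystander; origin at the centre of its underside
- brass_weight: brass weight with knob, 23 mm across, 36 mm high, loose bystander; origin at the centre of its underside
- red_stopper: red rubber stopper, 28 mm across, 24 mm high, loose bystander; origin at the centre of its underside
- weigh_boat: white square weighing boat, 63 x 63 x 14 mm, loose bystander; origin at the centre of its underside
There are look-alikes about, which are no part of the job. Leave any green or purple look-alike of the sample_bottle alone.

How it is judged:
At the end, for the whole second after the job is handed in: The bottle stands upright (within 0.1 rad) on the pan, within 22 mm of its middle, at rest, and the free beam rests level within 0.03 rad, the red pointer in the white band (horizontal distance between sample_bottle and pan_top below 0.022 m and z of sample_bottle in the frame of pan_top between -0.005 and 0.005 m and angle between sample_bottle's own z axis and vertical below 0.1 rad and linear speed of sample_bottle below 0.02 m/s and value of joint beam between -0.03 and 0.03 rad and velocity of joint beam between -0.03 and 0.03 rad/s); the robot touches nothing.
It fails at once if the bottle is tipped more than 0.5 rad (angle between sample_bottle's own z axis and vertical above 0.5 rad).
It fails at once if a bystander is moved more than 30 mm (distance of any of crucible, brass_weight, red_stopper, weigh_boat from where it was at the start of the episode above 0.03 m).
It also fails if it takes over 72 s, if anything falls off the work surface, if the arm or the gripper's body presses on something with over 40 N, if the wrist force passes 120 N, or if a joint passes its speed limit or range.

### The arm

A 6-joint arm with a two-finger parallel gripper is mounted at the origin on a cart in front of the work surface, level with it; the furniture and walls round the work are solid. World frame = base frame: x ahead of the robot, y to its left, z up, the work surface at z = 0. Lengths are in m, angles in rad, forces in N, time in s.
With the tool pointing down it reaches from about 0.3 to 0.85 m from the base axis. Payload 5.4 kg.
Tool frame: the origin (TCP) lies on the centre line of the jaws, within the pads' length; the fingertips stand 22 mm ahead of it and the grasp point (between the pads) lies 3 mm ahead of it; z points along the fingers, y is the line along which they close (so a half turn about z gives the same grasp; the last joint's range is limited). The gripper opens to 85 mm and grips with 20 to 120 N. Pads are 22 mm wide; open, the fingers measure 114 mm over their backs; the gripper's body (76 mm by 85 mm) begins 54 mm behind the grasp point. The pads swing forward as they close: fully open they stand 13 mm farther back than shut.
Start: joints at [1.091, 0.158, 1.597, -0, 1.386, -0.21], TCP at [0.153, 0.554, 0.253] pointing down, gripper open.
Joint ranges: [-2.91, 2.91], [-0.94, 2.29], [0.18, 2.7], [-1.29, 4.43], [0.17, 2.64], [-3, 3]. Speed limits (rad/s): [2.57, 2.57, 3.14, 3.14, 3.14, 3.14].

### API

Orientations are given as a unit quaternion [w, x, y, z].
In Python, from bench import observe, capture, get_calibration, hand_in gives the robot as it stands.
- The arm moves only by the shell command python3 -m crank 'ROWS' [FORCE]. ROWS is JSON, one flat list of numbers, 7 for each row, row after row: the shift along the world's x, y, z each as a share of 50 cm, from -1 to 1, then the turn, a rotation vector about the world's x, y, z each as a share of pi/2 rad, from -1 to 1, then the opening, from -1 (shut) to 1 (fully open). In form: [tx, ty, tz, wx, wy, wz, claw, tx, ty, tz, wx, wy, wz, claw, ...]. A call has 1 to 8 rows; each row is the pose to reach, as a shift and turn from the pose commanded when the call began; what a row does not reach only later rows make up. A row lasts 1/10 s, in which the tool goes at most 50 mm and 8.59 degrees, less where a joint would pass 70% of its speed; a pose out of reach is approached as far as the arm can. A call with a number of a shift or a turn outside -1 to 1 is refused whole. A call with a gripper value outside its range is refused whole. The fingers move at their own pace and stop on an object; FORCE is the grip in N (left out, the last holds). Time passes only in rows, so rows that repeat a pose let the fingers close. It gives the time, the measured TCP pose, the force, the opening and the grip force at its end, in the units of the state.
- observe(): the state, without advancing time (a new reading comes with each control period).
- capture(name): name is "scene" or "top" or "wrist"; returns the picture (480x640x3 uint8, blue, green, red); there is no depth.
- get_calibration(name): a dict with "intrinsics" (3x3 intrinsics, pixels), "k1" (the pictures are not rectified: a ray, as slopes to the right and down, at radius r is drawn at 1 + k1 r^2 times it, then the intrinsics apply), "R" (3x3) and "t" (3): a world point X has camera coordinates R X + t. Camera axes: x right, y down, z forward; pixel columns grow to the right and rows downward; lengths in m; the calibration is good to about 2 mm. A picture is of the moment at which its call begins: read the wrist's pose just before it. get_calibration takes no time and is no camera call; for the wrist camera it gives the pose at the moment of the call.
- hand_in(): hands the job in; it is judged then, once.
The state is a dict: "time_s": time; "q": joint angles; "joint_vel": joint speeds; "effort": joint torques, N m; "tool_pos": TCP position; "tcp_rot": TCP orientation; "force": force on the tool from outside, world axes, zero at the start; "ft_torque": the same for the moment, N m; "finger_gap": finger opening in m; "gripper_force": force on a finger pad.
Only numpy, scipy, OpenCV 4.12 (cv2) and the standard library are available. Lean on these libraries where they do the work, as an engineer would, in place of code of your own. Each camera call takes 0.05 s, during which the arm holds its last target. There are 200 camera calls.

## Working session

There is one attempt and no reset: what is moved stays moved. The work goes in short steps, Python scripts to look and compute and a shell command to move; the robot and the scene stay as the last step left them, time stands still between calls to the robot, and variables do not carry over. Pictures are saved under pics/ and viewed, at most 10 in all, crops included, and the job is handed in when it is done.

```bash
mkdir -p pics; cat > h.py <<'E'
import numpy as np, cv2
from bench import observe, capture, get_calibration, hand_in
def ray(c,u,v):
    K=np.array(c["intrinsics"]);R=np.array(c["R"]);t=np.array(c["t"])
    d=np.array([(u-K[0,2])/K[0,0],(v-K[1,2])/K[1,1]]);s=d.copy()
    for _ in range(20): s=d/(1+c["k1"]*(s@s))
    w=R.T@np.array([s[0],s[1],1]);return -R.T@t,w/np.linalg.norm(w)
def atz(c,u,v,z):
    o,w=ray(c,u,v);return o+w*(z-o[2])/w[2]
def tri(*obs):
    A=0;b=0
    for c,u,v in obs:
        o,w=ray(c,u,v);P=np.eye(3)-np.outer(w,w);A=A+P;b=b+P@o
    X=np.linalg.solve(A,b)
    return X,[np.linalg.norm((np.eye(3)-np.outer(w,w))@(X-o)) for o,w in (ray(*q) for q in obs)]
def proj(c,X):
    K=np.array(c["intrinsics"]);p=np.array(c["R"])@X+np.array(c["t"]);s=p[:2]/p[2];s=s*(1+c["k1"]*(s@s))
    return s*[K[0,0],K[1,1]]+[K[0,2],K[1,2]]
E
python3 - <<'E'
from h import *
for n in ("scene","top"):
    cv2.imwrite(f"pics/{n}0.png",capture(n)); c=get_calibration(n); print(n,-np.array(c["R"]).T@c["t"],c["intrinsics"],c["k1"])
o=observe();print(o["time_s"],o["tool_pos"],o["tcp_rot"],o["finger_gap"],o["force"])
E
```

```text
scene [-0.09221202 -0.98122335  0.83168724] [[610.6921356    0.         321.46552559]
 [  0.         610.6921356  236.87106944]
 [  0.           0.           1.        ]] -0.12905163354593863
top [ 0.41528482 -0.0022476   1.47327585] [[586.60036962   0.         319.16924159]
 [  0.         586.60036962 238.30165936]
 [  0.           0.           1.        ]] -0.14682269162392153
0.1 [0.15302771 0.55373841 0.25240523] [-2.95365915e-04  1.34486724e-01  9.90915024e-01 -8.05463618e-04] 0.08526897649873524 [-0.14409307 -0.474781   -0.13441653]
```

View pics/scene0.png

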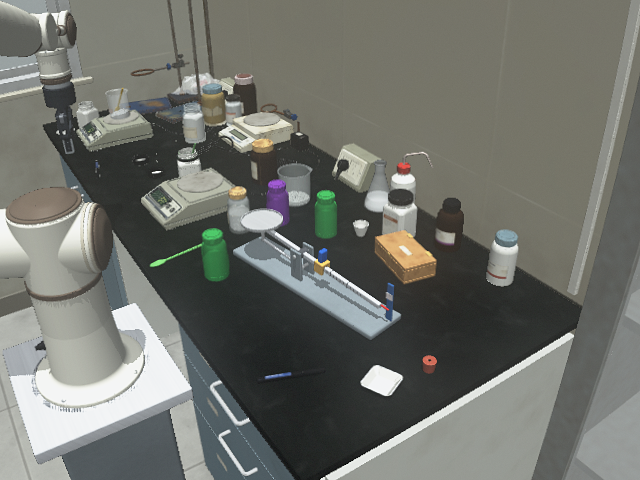

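View pics/top0.png

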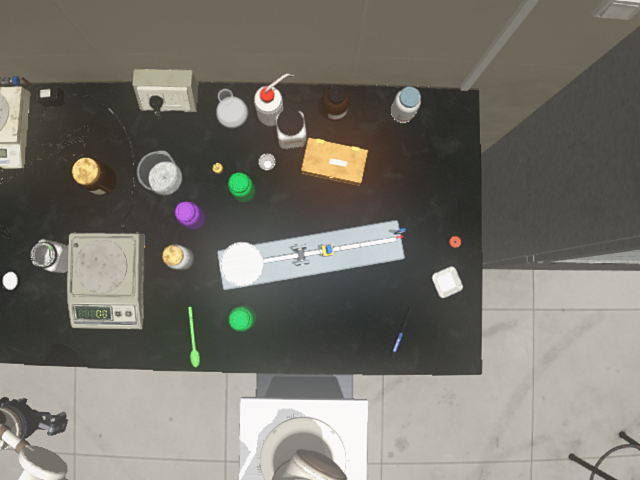

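Scene view: the bottle I want is the clear one with a cork lid, at scene (238,210) / top (177,256). It could be confused with green (215,255) and (326,214), purple (278,202), a clear jar with a grey lid (189,160), and an amber one with a brown lid (262,158). The balance pan is at scene (262,220) / top (242,264), and the blue grip at scene (322,255) / top (327,250). Next are close crops.

```bash
python3 - <<'E'
from h import *
s=cv2.imread("pics/scene0.png");t=cv2.imread("pics/top0.png")
a=cv2.resize(s[180:330,210:410],None,fx=4,fy=4,interpolation=cv2.INTER_CUBIC)
b=cv2.resize(t[210:310,150:350],None,fx=4,fy=4,interpolation=cv2.INTER_CUBIC)
for im,x0,y0 in((a,210,180),(b,150,210)):
  for x in range(0,im.shape[1],80): cv2.putText(im,str(x0+x//4),(x,10),0,.35,(0,255,255),1); cv2.line(im,(x,12),(x,18),(0,255,255),1)
  for y in range(0,im.shape[0],80): cv2.putText(im,str(y0+y//4),(0,y+4),0,.35,(0,255,255),1)
cv2.imwrite("pics/sc1.png",a);cv2.imwrite("pics/tc1.png",b)
E
```

```text
(no output)
```

View pics/sc1.png

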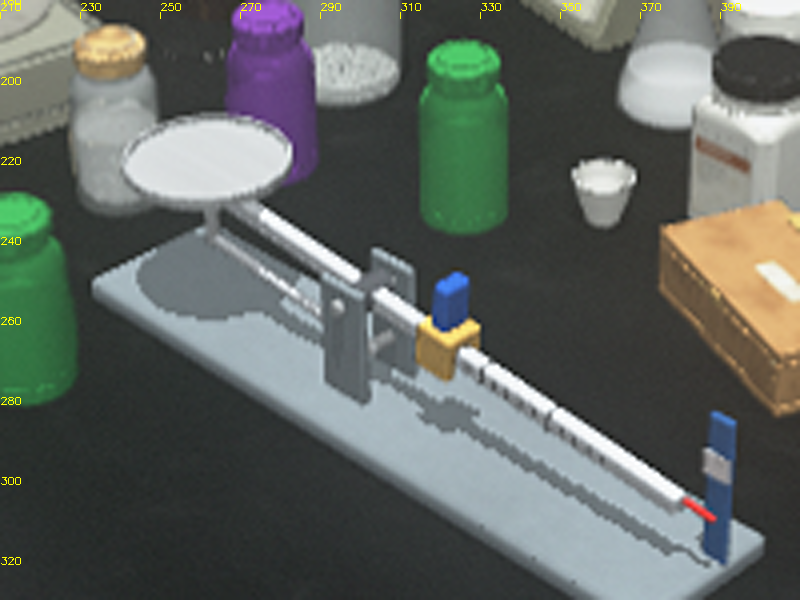

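View pics/tc1.png

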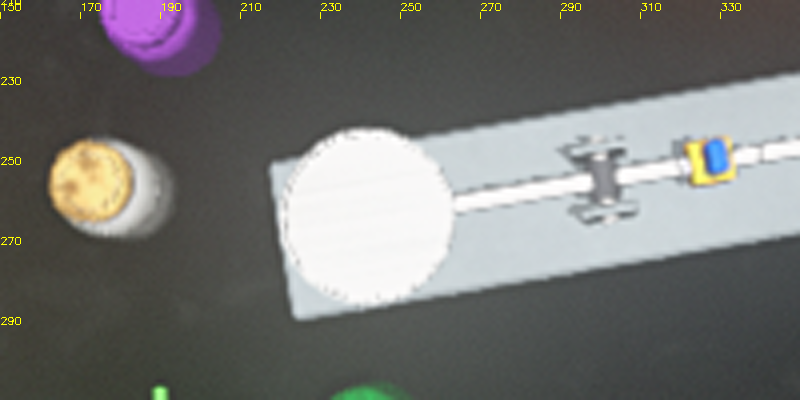

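The crops show the clear glass, cork-lidded bottle. The lid centre is at scene (237.5,189.5) / top (172.5,255). The pan centre is at scene (261.8,219.2) / top (242,264), and the grip top at scene (323.2,250) / top (329,248.5). The pointer is below the white band, so the pan is up.

```bash
python3 - <<'E'
from h import *
s=get_calibration("scene");t=get_calibration("top")
np.set_printoptions(precision=4,suppress=True)
for n,a,b in (("lid",(237.5,189.5),(172.5,255)),("pan",(261.8,219.2),(242,264)),("grip",(323.2,250),(329,248.5)),("green near",(214,233),(240,319)),("green far",(326,195),(239,184)),("purple",(277,184),(185,213))):
    print(n,*tri((s,*a),(t,*b)))
print("lid@116",atz(t,172.5,255,.116))
# base corners
for p in ((218,250),(223.5,290),(397.5,221),(404.5,260.5)): print(atz(t,*p,.018))
for p in ((173,256),(237,256)):pass
from scipy.spatial.transform import Rotation as R
o=observe(); q=o["tcp_rot"];print(R.from_quat([*q[1:],q[0]]).as_matrix())
E
```

```text
lid [0.4956 0.3099 0.1167] [np.float64(0.0022257786163743503), np.float64(0.0022257786163742328)]
pan [0.4778 0.1477 0.1107] [np.float64(0.0017537538841418993), np.float64(0.0017537538841420047)]
grip [ 0.5177 -0.054   0.1158] [np.float64(0.0021874528968307736), np.float64(0.0021874528968306834)]
green near [0.3521 0.148  0.1158] [np.float64(0.0031589102807408056), np.float64(0.003158910280740825)]
green far [0.6672 0.1591 0.1132] [np.float64(0.0036897417635257373), np.float64(0.003689741763525745)]
purple [0.5963 0.2841 0.1136] [np.float64(0.0038469046002048216), np.float64(0.0038469046002047257)]
lid@116 [0.4936 0.311  0.116 ]
[0.514  0.2197 0.018 ]
[0.415 0.203 0.018]
[ 0.5954 -0.2277  0.018 ]
[ 0.4964 -0.2459  0.018 ]
[[-0.9638  0.2665 -0.0008]
 [ 0.2665  0.9638 -0.0015]
 [ 0.0004 -0.0017 -1.    ]]
```

```bash
python3 -m crank '[0.17,-0.12,0,0,0,-0.15,1, 0.34,-0.24,0,0,0,-0.3,1, 0.5,-0.35,0,0,0,-0.45,1, 0.684,-0.486,-0.025,0,0,-0.58,1, 0.684,-0.486,-0.025,0,0,-0.58,1, 0.684,-0.486,-0.025,0,0,-0.58,1, 0.684,-0.486,-0.025,0,0,-0.58,1, 0.684,-0.486,-0.025,0,0,-0.58,1]' 25; python3 -m crank '[0,0,0,0,0,0,1, 0,0,0,0,0,0,1, 0,0,0,0,0,0,1, 0,0,0,0,0,0,1]'
python3 - <<'E'
from h import *
o=observe();print(o["time_s"],o["tool_pos"],o["tcp_rot"],o["q"])
im=capture("wrist");c=get_calibration("wrist")
for n,X in (("lid",[.495,.3105,.116]),("base",[.495,.3105,0])): 
  p=proj(c,np.array(X));print(n,p);cv2.circle(im,tuple(int(v) for v in p),4,(0,0,255),1)
cv2.imwrite("pics/w1.png",im)
E
```

```text
time_s: 0.9
tool_pos: [0.4804, 0.3211, 0.2412]
tcp_rot: [-0.0, 0.557, 0.831, -0.0]
force: [0.4, 1.5, 0.5]
finger_gap: 0.0852
gripper_force: 0.0
time_s: 1.3
tool_pos: [0.478, 0.3237, 0.2417]
tcp_rot: [-0.0, 0.556, 0.831, -0.0]
force: [0.2, 0.4, 0.4]
finger_gap: 0.0854
gripper_force: 0.0
1.3 [0.47803674 0.32365562 0.24165885] [-1.81936494e-04  5.55912830e-01  8.31240569e-01 -9.60852260e-05] [ 3.85845897e-01  1.73158595e-01  1.60364569e+00  1.97613625e-04
  1.36515157e+00 -6.06935508e-03]
lid [329.96110648 269.56752405]
base [325.37930716 226.96471442]
```

View pics/w1.png

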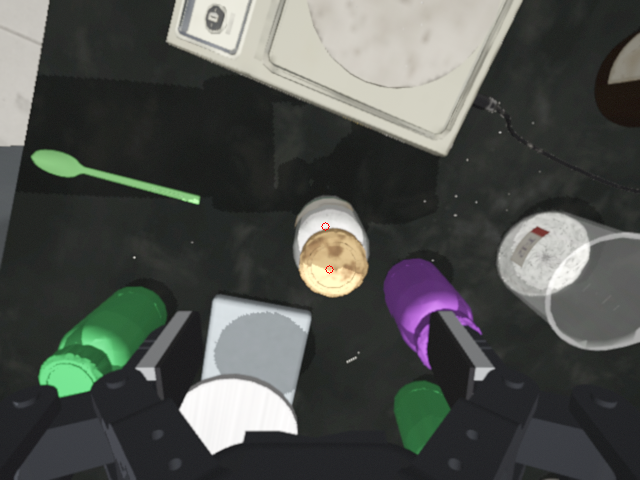

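The wrist view shows the clear bottle with its cork lid centred near (333,262), against a predicted (330,269). Purple and green are clear of the fingers. Refining with three views.

```bash
python3 - <<'E'
from h import *
w=get_calibration("wrist");s=get_calibration("scene");t=get_calibration("top")
print(atz(w,333,262,.116),tri((s,237.5,189.5),(t,172.5,255),(w,333,262)))
E
```

```text
[0.49475319 0.31636302 0.116     ] (array([0.49612399, 0.31316638, 0.11333086]), [np.float64(0.0033842397481287914), np.float64(0.002761694608799043), np.float64(0.002371203442559584)])
```

```bash
python3 -m crank '[0.034,-0.021,0,0,0,0,1, 0.034,-0.021,-0.08,0,0,0,1, 0.034,-0.021,-0.16,0,0,0,1, 0.034,-0.021,-0.24,0,0,0,1, 0.034,-0.021,-0.3,0,0,0,1, 0.034,-0.021,-0.337,0,0,0,1, 0.034,-0.021,-0.337,0,0,0,1, 0.034,-0.021,-0.337,0,0,0,1]'; python3 -m crank '[0,0,0,0,0,0,0.3, 0,0,0,0,0,0,0.3, 0,0,0,0,0,0,0.1, 0,0,0,0,0,0,0.1, 0,0,0,0,0,0,0.1, 0,0,0,0,0,0,0.1, 0,0,0,0,0,0,0.1]' 25
```

```text
time_s: 2.15
tool_pos: [0.4968, 0.3122, 0.0737]
tcp_rot: [0.0, 0.557, 0.831, 0.0]
force: [1.4, 1.0, 0.2]
finger_gap: 0.086
gripper_force: 0.0
time_s: 2.85
tool_pos: [0.4973, 0.3126, 0.0752]
tcp_rot: [0.001, 0.557, 0.831, 0.001]
force: [-0.7, -1.4, 6.0]
finger_gap: 0.0577
gripper_force: 26.9
```

```bash
python3 -m crank '[0,0,0.01,0,0,0,0.1, 0,0,0.03,0,0,0,0.1, 0,0,0.06,0,0,0,0.1, 0,0,0.11,0,0,0,0.1, 0,0,0.17,0,0,0,0.1, 0,0,0.24,0,0,0,0.1, 0,0,0.27,0,0,0,0.1, 0,0,0.27,0,0,0,0.1]' 30
python3 - <<'E'
from h import *
o=observe();print(o["tool_pos"])
im=capture("scene")[80:230,180:340];cv2.imwrite("pics/s2.png",cv2.resize(im,None,fx=4,fy=4,interpolation=cv2.INTER_CUBIC))
E
```

```text
time_s: 3.65
tool_pos: [0.4979, 0.3129, 0.2118]
tcp_rot: [0.002, 0.557, 0.831, 0.003]
force: [0.2, 0.9, -1.9]
finger_gap: 0.0578
gripper_force: 33.2
[0.49786941 0.31287325 0.2117543 ]
```

View pics/s2.png

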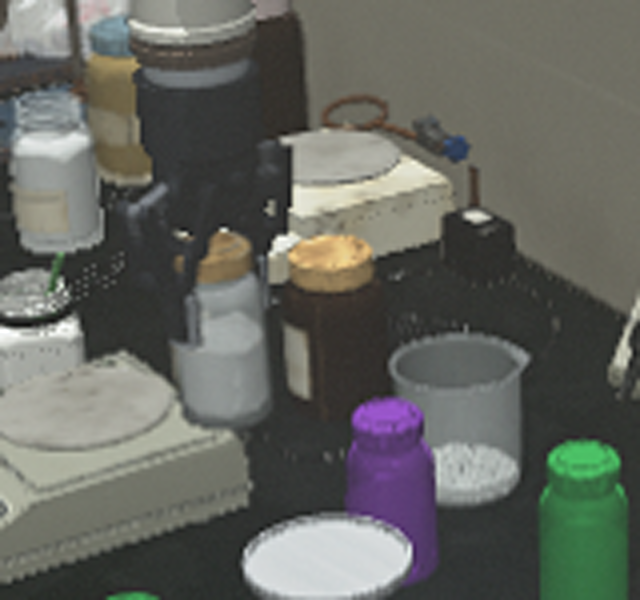

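The bottle is held upright between the pads at crop (222,340), clear of everything. Moving it over the pan and lowering.

```bash
python3 -m crank '[-0.006,-0.05,0,0,0,0,0.1, -0.015,-0.12,0,0,0,0,0.1, -0.025,-0.2,0,0,0,0,0.1, -0.035,-0.27,0,0,0,0,0.1, -0.04,-0.31,0,0,0,0,0.1, -0.042,-0.328,0,0,0,0,0.1, -0.042,-0.328,0,0,0,0,0.1, -0.042,-0.328,0,0,0,0,0.1]'; python3 -m crank '[0,0,-0.02,0,0,0,0.1, 0,0,-0.04,0,0,0,0.1, 0,0,-0.05,0,0,0,0.1, 0,0,-0.06,0,0,0,0.1, 0,0,-0.07,0,0,0,0.1, 0,0,-0.08,0,0,0,0.1, 0,0,-0.088,0,0,0,0.1, 0,0,-0.088,0,0,0,0.1]'; python3 -m crank '[0,0,-0.003,0,0,0,0.1, 0,0,-0.006,0,0,0,0.1, 0,0,-0.006,0,0,0,0.1]'; python3 -m crank '[0,0,-0.003,0,0,0,0.1, 0,0,-0.006,0,0,0,0.1, 0,0,-0.006,0,0,0,0.1]'
```

```text
time_s: 4.5
tool_pos: [0.4748, 0.1489, 0.2074]
tcp_rot: [-0.001, 0.557, 0.831, -0.0]
force: [0.2, -0.1, -2.9]
finger_gap: 0.0577
gripper_force: 33.3
time_s: 5.3
tool_pos: [0.4749, 0.1481, 0.1637]
tcp_rot: [-0.0, 0.557, 0.831, -0.0]
force: [-0.1, -0.2, -2.4]
finger_gap: 0.0575
gripper_force: 33.4
time_s: 5.6
tool_pos: [0.4752, 0.1481, 0.1612]
tcp_rot: [0.0, 0.557, 0.831, 0.0]
force: [-0.5, -0.2, -1.6]
finger_gap: 0.0574
gripper_force: 33.4
time_s: 5.9
tool_pos: [0.4752, 0.1482, 0.1581]
tcp_rot: [0.0, 0.557, 0.831, 0.0]
force: [1.2, 0.2, -0.7]
finger_gap: 0.0575
gripper_force: 33.4
```

```bash
python3 -m crank '[0,0,-0.003,0,0,0,0.1, 0,0,-0.004,0,0,0,0.1, 0,0,-0.004,0,0,0,0.1]';  python3 -m crank '[0,0,-0.003,0,0,0,0.1, 0,0,-0.004,0,0,0,0.1, 0,0,-0.004,0,0,0,0.1]'
```

```text
time_s: 6.2
tool_pos: [0.4752, 0.1482, 0.1561]
tcp_rot: [0.0, 0.557, 0.831, 0.0]
force: [0.7, -1.2, -1.9]
finger_gap: 0.0578
gripper_force: 33.5
time_s: 6.5
tool_pos: [0.4753, 0.1482, 0.1551]
tcp_rot: [0.0, 0.557, 0.831, -0.0]
force: [-2.7, -1.0, 5.5]
finger_gap: 0.0575
gripper_force: 34.2
```

```bash
python3 -m crank '[0,0,0.002,0,0,0,0.42, 0,0,0.002,0,0,0,0.5, 0,0,0.002,0,0,0,0.7, 0,0,0.002,0,0,0,1, 0,0,0.002,0,0,0,1, 0,0,0.002,0,0,0,1]';  python3 -m crank '[0,0,0.05,0,0,0,1, 0,0,0.12,0,0,0,1, 0,0,0.2,0,0,0,1, 0,0,0.26,0,0,0,1, 0,0,0.26,0,0,0,1, 0.04,-0.06,0.26,0,0,0,0.5, 0.08,-0.15,0.26,0,0,0,0]'
python3 - <<'E'
from h import *
a=capture("scene")[170:320,210:410];b=capture("top")[210:310,200:400]
a=cv2.resize(a,(800,600),interpolation=cv2.INTER_CUBIC)[:,:];b=cv2.resize(b,(800,400),interpolation=cv2.INTER_CUBIC)
a=cv2.resize(a,(640,480));b=cv2.resize(b,(240,120))
im=cv2.resize(np.vstack([cv2.resize(capture("scene")[165:315,225:405],(720,600),interpolation=cv2.INTER_CUBIC)]),(720,600))
cv2.imwrite("pics/s3.png",im); cv2.imwrite("pics/t3.png",cv2.resize(capture("top")[210:310,200:400],(800,400),interpolation=cv2.INTER_CUBIC))
E
```

```text
time_s: 7.1
tool_pos: [0.4751, 0.1482, 0.1552]
tcp_rot: [-0.0, 0.557, 0.831, -0.0]
force: [-0.4, 1.1, -0.6]
finger_gap: 0.0854
gripper_force: 0.0
time_s: 7.8
tool_pos: [0.5151, 0.074, 0.2847]
tcp_rot: [-0.0, 0.555, 0.832, 0.0]
force: [0.8, -0.4, -0.7]
finger_gap: 0.059
gripper_force: 0.0
```

View pics/s3.png

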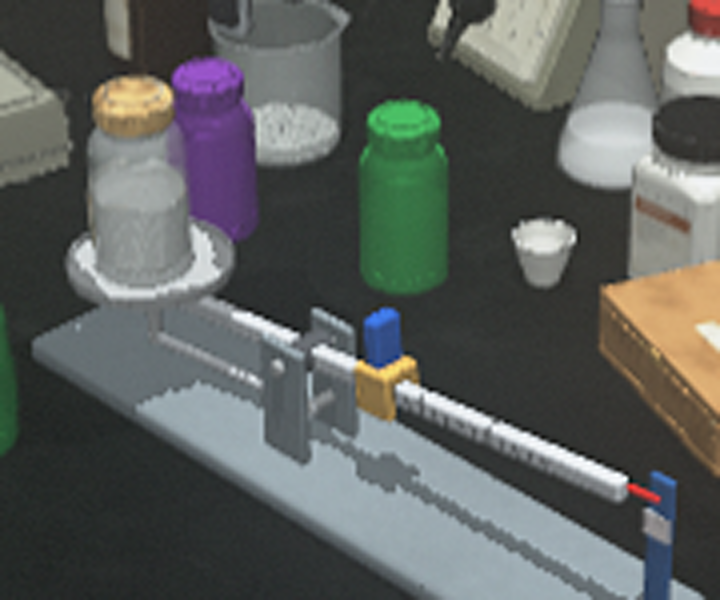

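The bottle stands upright and near-centred on the sunk pan at crop (142,275), with the pan centre around (150,270). The red pointer is now high at crop (645,492), above the white band at (657,526). The grip top is at crop (383,315), i.e. scene (320.7,243.7). From here I'll use colour masks to track the pointer and the grip.

```bash
cat >> h.py <<'E'
def blob(im,box,kind):
    x0,x1,y0,y1=box;h=cv2.cvtColor(im[y0:y1,x0:x1],cv2.COLOR_BGR2HSV).astype(int);H,S,V=h[...,0],h[...,1],h[...,2]
    m=((H<8)|(H>172)) if kind=="red" else (H>105)&(H<130)
    m=m&(S>130)&(V>70);ys,xs=np.nonzero(m)
    return (xs.mean()+x0,ys.mean()+y0,len(xs),ys.min()+y0) if len(xs) else None
def status(s=None,t=None):
    s=capture("scene") if s is None else s; t=capture("top") if t is None else t
    r=blob(s,(370,395,280,325),"red"); g=blob(s,(300,378,230,300),"blue"); gt=blob(t,(300,392,225,265),"blue"); rt=blob(t,(370,410,215,250),"red")
    return r,g,gt,rt
E
python3 - <<'E'
from h import *
np.set_printoptions(precision=4,suppress=True)
a=status(cv2.imread("pics/scene0.png"),cv2.imread("pics/top0.png"));b=status()
for x in (a,b): print(x)
s=get_calibration("scene");t=get_calibration("top")
for x in (a,b): print(tri((s,*x[1][:2]),(t,*x[2][:2])))
print(atz(s,320.7,243.7,.129))
o=observe();print(o["tool_pos"],o["q"])
E
```

```text
((np.float64(384.6), np.float64(307.1333333333333), 15, np.int64(305)), (np.float64(322.21495327102804), np.float64(254.93457943925233), 107, np.int64(248)), (np.float64(328.48), np.float64(248.92000000000002), 25, np.int64(245)), (np.float64(400.45454545454544), np.float64(236.27272727272728), 11, np.int64(235)))
((np.float64(385.3157894736842), np.float64(287.7368421052632), 19, np.int64(286)), (np.float64(320.219298245614), np.float64(248.7017543859649), 114, np.int64(242)), (np.float64(325.90625), np.float64(248.78125), 32, np.int64(245)), (np.float64(403.1), np.float64(234.25), 20, np.int64(233)))
(array([ 0.5168, -0.0528,  0.1029]), [np.float64(0.0012690372534549567), np.float64(0.001269037253455037)])
(array([ 0.5161, -0.0463,  0.1158]), [np.float64(0.0012756298628033764), np.float64(0.0012756298628033916)])
[ 0.518 -0.048  0.129]
[0.5146 0.0738 0.2844] [-0.0905 -0.0052  1.7085  0.0004  1.4398 -0.4809]
```

```bash
python3 -m crank '[0,-0.06,0,0,0,0.09,-0.3, 0,-0.14,0,0,0,0.18,-0.3, 0.003,-0.22,0,0,0,0.27,-0.3, 0.003,-0.24,0,0,0,0.37,-0.3, 0.003,-0.24,0,0,0,0.46,-0.3, 0.003,-0.24,0,0,0,0.55,-0.3, 0.003,-0.24,0,0,0,0.64,-0.3, 0.003,-0.24,0,0,0,0.73,-0.3]'; python3 -m crank '[0,0,0,0,0,0.09,-0.3, 0,0,-0.03,0,0,0.136,-0.3, 0,0,-0.06,0,0,0.136,-0.3, 0,0,-0.06,0,0,0.136,-0.3]'
python3 - <<'E'
from h import *
im=capture("wrist");c=get_calibration("wrist");o=observe();print(o["tool_pos"],o["tcp_rot"],o["finger_gap"])
q=o["tcp_rot"];print(np.degrees(np.arctan2(q[2]**2-q[1]**2,2*q[1]*q[2])))
p=proj(c,np.array([.516,-.0463,.129]));print(p)
cv2.circle(im,tuple(int(v) for v in p),4,(0,0,255),1);cv2.imwrite("pics/w4.png",im)
print(blob(im,(0,640,0,420),"blue"))
E
```

```text
time_s: 8.9
tool_pos: [0.5164, -0.0455, 0.2849]
tcp_rot: [-0.0, 0.013, 1.0, 0.0]
force: [-0.4, -0.0, -0.2]
finger_gap: 0.0299
gripper_force: 0.0
time_s: 9.3
tool_pos: [0.515, -0.0454, 0.2522]
tcp_rot: [-0.003, -0.089, 0.996, 0.001]
force: [-0.5, 0.2, 0.2]
finger_gap: 0.0301
gripper_force: 0.0
[ 0.51562448 -0.0457841   0.25356872] [-1.59108220e-03 -8.93342259e-02  9.96000156e-01  7.44665488e-04] 0.030257756554319625
100.25062938062482
[311.84228608 243.81722479]
(np.float64(219.09431818181818), np.float64(247.8409090909091), 880, np.int64(225))
```

View pics/w4.png

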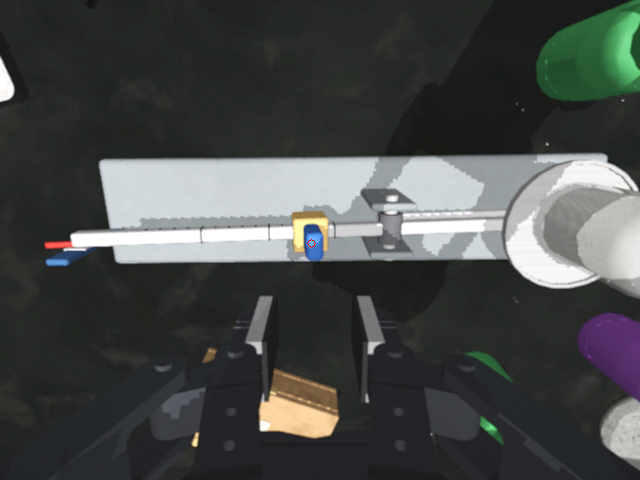

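The wrist view shows the grip top at about (314,250), within a few mm of the prediction, and the jaws line up with the beam. Lowering over the grip.

```bash
python3 -m crank '[0.003,0,-0.08,0,0,0,-0.3, 0.003,0,-0.16,0,0,0,-0.3, 0.003,0,-0.21,0,0,0,-0.3, 0.003,0,-0.241,0,0,0,-0.3, 0.003,0,-0.241,0,0,0,-0.3, 0.003,0,-0.241,0,0,0,-0.3]'; python3 -m crank '[0.007,-0.039,0,0,0,0,-0.3, 0.014,-0.079,0,0,0,0,-0.3, 0.014,-0.079,0,0,0,0,-0.3]'
python3 - <<'E'
from h import *
print(status());o=observe();print(o["tool_pos"],o["force"])
E
```

```text
time_s: 9.95
tool_pos: [0.5187, -0.0468, 0.1356]
tcp_rot: [0.0, -0.089, 0.996, -0.0]
force: [0.3, -0.7, 0.9]
finger_gap: 0.0301
gripper_force: 0.0
time_s: 10.25
tool_pos: [0.527, -0.0885, 0.1371]
tcp_rot: [0.002, -0.088, 0.996, -0.001]
force: [0.1, -0.1, 0.0]
finger_gap: 0.0297
gripper_force: 0.0
((np.float64(385.45), np.float64(287.85), 20, np.int64(286)), (np.float64(332.8979591836735), np.float64(254.64285714285714), 98, np.int64(248)), None, (np.float64(403.05555555555554), np.float64(234.11111111111111), 18, np.int64(233)))
[ 0.52592587 -0.08648093  0.13609979] [ 0.35152453  0.9570227  -0.6533682 ]
```

```bash
cat > st.py <<'E'
from h import *
r,g,gt,rt=status();o=observe();print("tilt",round((r[1]-297.4)/97,4),"grip",np.round(g[:2],1),o["tool_pos"].round(4) if hasattr(o["tool_pos"],"round") else o["tool_pos"],np.round(o["force"],1),o["time_s"])
E
for i in 1; do python3 -m crank '[0.0036,-0.0197,-0.003,0,0,0,-0.3, 0.0036,-0.0197,-0.003,0,0,0,-0.3, 0.0036,-0.0197,-0.003,0,0,0,-0.3]' | grep tool_pos; python3 st.py; done
python3 -m crank '[0.0036,-0.0197,0,0,0,0,-0.3, 0.0036,-0.0197,0,0,0,0,-0.3, 0.0036,-0.0197,0,0,0,0,-0.3]' | grep tool_pos; python3 st.py
python3 -m crank '[0.0036,-0.0197,0,0,0,0,-0.3, 0.0036,-0.0197,0,0,0,0,-0.3, 0.0036,-0.0197,0,0,0,0,-0.3]' | grep tool_pos; python3 st.py
```

```text
tool_pos: [0.5269, -0.096, 0.1332]
tilt -0.0985 grip [334.5 255.1] [ 0.5269 -0.0959  0.1332] [ 1.  -0.  -0.3] 10.75
tool_pos: [0.5288, -0.1064, 0.1333]
tilt -0.0985 grip [337.9 256.4] [ 0.5287 -0.1061  0.1332] [ 0.2 -0.7 -0.7] 11.15
tool_pos: [0.5306, -0.1163, 0.1332]
tilt -0.0979 grip [341.5 258.1] [ 0.5305 -0.1159  0.1332] [1.  0.4 0.4] 11.55
```

```bash

python3 -m crank '[0.0036,-0.0197,0,0,0,0,-0.3, 0.0036,-0.0197,0,0,0,0,-0.3, 0.0036,-0.0197,0,0,0,0,-0.3]' | grep tool_pos; python3 st.py
python3 -m crank '[0.0018,-0.0098,0,0,0,0,-0.3, 0.0018,-0.0098,0,0,0,0,-0.3, 0.0018,-0.0098,0,0,0,0,-0.3]' | grep tool_pos; python3 st.py
```

```text
tool_pos: [0.5324, -0.1261, 0.1333]
tilt -0.0953 grip [344.9 259.5] [ 0.5323 -0.1258  0.1332] [ 0.2  0.4 -0.5] 11.95
tool_pos: [0.5333, -0.1308, 0.1332]
tilt -0.0953 grip [346.4 260.1] [ 0.5333 -0.1307  0.1333] [-0.5  0.2  0.2] 12.35
```

```bash

python3 -m crank '[0.0018,-0.0098,0,0,0,0,-0.3, 0.0018,-0.0098,0,0,0,0,-0.3, 0.0018,-0.0098,0,0,0,0,-0.3]' | grep tool_pos; python3 st.py
python3 -m crank '[0.0018,-0.0098,0,0,0,0,-0.3, 0.0018,-0.0098,0,0,0,0,-0.3, 0.0018,-0.0098,0,0,0,0,-0.3]' | grep tool_pos; python3 st.py
```

```text
tool_pos: [0.5342, -0.1358, 0.1333]
tilt -0.0881 grip [348.2 261.4] [ 0.5342 -0.1356  0.1333] [ 0.1 -0.1 -0.2] 12.75
tool_pos: [0.5351, -0.1407, 0.1333]
tilt -0.0711 grip [350.1 263.2] [ 0.5351 -0.1405  0.1333] [-0.9  0.7  0.7] 13.15
```

Now it's leaving the stop. I'll back off 6 mm, let it settle and read the tilt.

```bash

python3 -m crank '[-0.002,0.012,0,0,0,0,-0.3, -0.002,0.012,0,0,0,0,-0.3, -0.002,0.012,0,0,0,0,-0.3, -0.002,0.012,0,0,0,0,-0.3, -0.002,0.012,0,0,0,0,-0.3, -0.002,0.012,0,0,0,0,-0.3, -0.002,0.012,0,0,0,0,-0.3, -0.002,0.012,0,0,0,0,-0.3]' | grep tool_pos; python3 st.py;python3 -m crank '[0,0,0,0,0,0,-0.3, 0,0,0,0,0,0,-0.3, 0,0,0,0,0,0,-0.3, 0,0,0,0,0,0,-0.3, 0,0,0,0,0,0,-0.3, 0,0,0,0,0,0,-0.3]' | grep tool_pos; python3 st.py
```

```text
tool_pos: [0.534, -0.1344, 0.1332]
tilt -0.023 grip [349.5 266.8] [ 0.534  -0.1344  0.1332] [ 0.3 -0.6 -0.2] 14.05
tool_pos: [0.5341, -0.1344, 0.1332]
tilt -0.0121 grip [349.5 267.6] [ 0.534  -0.1344  0.1332] [-0.5  0.7  0.1] 14.75
```

```bash

python3 -m crank '[0,0,0.03,0,0,0,-0.3, 0,0,0.08,0,0,0,-0.3, 0,0,0.16,0,0,0,-0.3, 0,0,0.26,0,0,0,-0.3, 0,0,0.3,0,0,0,-0.3, 0,0,0.3,0,0,0,-0.3, 0,0,0.3,0,0,0,-0.3, 0,0,0.3,0,0,0,-0.3]' | grep tool_pos; python3 st.py; python3 -m crank '[0,0,0,0,0,0,-0.3, 0,0,0,0,0,0,-0.3, 0,0,0,0,0,0,-0.3, 0,0,0,0,0,0,-0.3, 0,0,0,0,0,0,-0.3, 0,0,0,0,0,0,-0.3, 0,0,0,0,0,0,-0.3, 0,0,0,0,0,0,-0.3]' | grep tool_pos; python3 st.py
python3 - <<'E'
from h import *
cv2.imwrite("pics/s5.png",cv2.resize(capture("scene")[165:315,225:405],(720,600),interpolation=cv2.INTER_CUBIC))
E
```

```text
tool_pos: [0.5332, -0.134, 0.2816]
tilt -0.0074 grip [350.9 267.4] [ 0.5332 -0.134   0.2814] [-0.4 -0.2  0.6] 15.65
tool_pos: [0.5341, -0.1344, 0.2833]
tilt -0.0067 grip [351.  267.5] [ 0.5341 -0.1344  0.2832] [ 0.4  0.1 -0.3] 16.55
```

View pics/s5.png

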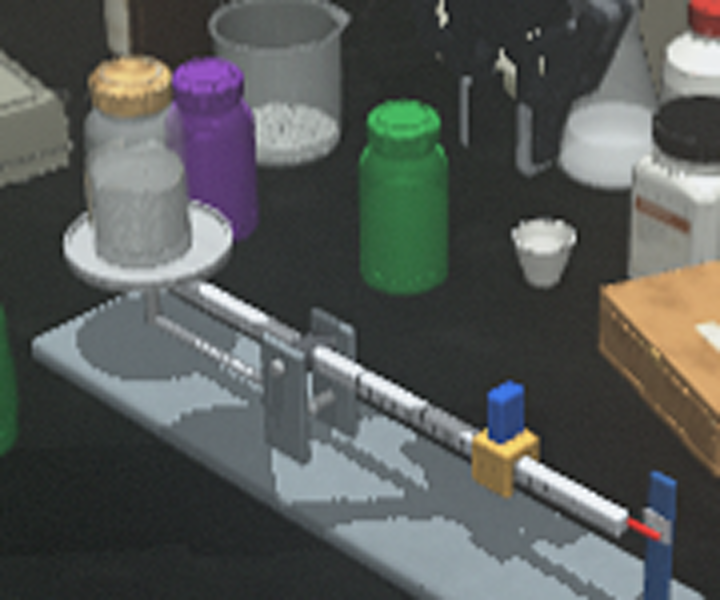

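The bottle is upright and about 4 mm off the pan centre at crop (143,243). The pointer tip is at (655,535) in front of the white band, tilt is about -0.007 and steady, and the gripper is clear. Handing in.

```bash
python3 -c "
from bench import hand_in
print(hand_in())"
```

```text
the job is handed in; nothing more can be done
None
```

I handed the job in at about 17 s: the bottle stands upright about 4 mm from the pan's middle, the free beam rests near level (about -0.007 rad from the pictures), and the arm is clear; the hand-in gave no verdict.

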